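# Clear the empty soap carton into the bin and put the hairbrush in its place

## Robot

A 6-joint arm with a two-finger parallel gripper is mounted at the origin on the work surface. World frame = base frame: x ahead of the robot, y to its left, z up, the work surface at z = 0. Lengths are in m, angles in rad, forces in N, time in s.
With the tool pointing down it reaches from about 0.35 to 0.775 m from the base axis. Payload 7.3 kg.
Tool frame: the origin (TCP) lies at the very end of the fingers, on their centre line; the grasp point (between the pads) lies 19 mm behind it (pinch_z is the distance from the TCP to the grasp point, in m); z points along the fingers, y is the line along which they close (so a half turn about z gives the same grasp; the last joint's range is limited). The gripper opens to 92 mm and grips with 3 to 60 N. Pads are 19 mm wide; open, the fingers measure 130 mm over their backs; the gripper's body (75 mm by 190 mm) begins 47 mm behind the grasp point.
Start: joints at [1.11, 0.342, 1.524, -0, 1.275, -0.146], TCP at [0.163, 0.499, 0.19] pointing down, gripper open.
Joint ranges: [-2.53, 2.53], [-0.77, 2.02], [0.04, 2.7], [-1, 4.14], [0.28, 2.66], [-3.11, 3.11]. Speed limits (rad/s): [2.57, 2.57, 3.14, 3.14, 3.14, 3.14].

## Interface

Orientations are given as [roll, pitch, yaw] about the fixed x, y, z axes, in that order (R = Rz(yaw) Ry(pitch) Rx(roll)).
In Python, from cell import * gives the robot as it stands.
- The arm moves only by the tool arm_command, never from a script. Its arguments are lists of equal length, an entry for each row: "fingers": the gripper command: -1 is fully open, 1 is shut, values between are in proportion; "travel": the shift along the tool's x, y, z in m, a list of three; "dr": the turn, a rotation vector about the tool's x, y, z in degrees, a list of three. In form: {"fingers": [fingers, ...], "travel": [[x, y, z], ...], "dr": [[wx, wy, wz], ...]}. A call has 1 to 8 rows; each row is the pose to reach, as a shift and turn from the pose commanded when the call began, along the tool's axes at that moment; what a row does not reach only later rows make up. A row lasts 1/12 s, in which the tool goes at most 41.7 mm and 7.16 degrees, less where a joint would pass 70% of its speed; a pose out of reach is approached as far as the arm can. A call with a gripper value outside its range is refused whole. The fingers move at their own pace and stop on an object; "squeeze" is the grip in N (left out, the last holds). Time passes only in rows, so rows that repeat a pose let the fingers close. It gives the time, the measured TCP pose, the force, the opening and the grip force at its end, in the units of the state.
- observe(): the state, without advancing time (a new reading comes with each control period).
- read_camera(name): name is "side" or "top" or "wrist"; returns a dict with "color" (420x560x3 uint8, blue, green, red), "z_map" (420x560 float32, m along the optical axis (not along the pixel's ray), 0 where there is no reading), "fx", "fy", "cx", "cy" (pixels), "R" (3x3) and "t" (3): a world point X has camera coordinates R X + t. Camera axes: x right, y down, z forward; pixel columns grow to the right and rows downward; lengths in m; the calibration is good to about 2 mm. A picture is of the moment at which its call begins.
- hand_in(): hands the job in; it is judged then, once.
The state is a dict: "time": time; "qpos": joint angles; "qvel": joint speeds; "joint_efforts": joint torques, N m; "tool_pos": TCP position; "tool_rot": TCP orientation; "contact_force": force on the tool from outside, world axes, zero at the start; "torque": the same for the moment, N m; "opening": finger opening in m; "grip_force": force on a finger pad.
Only numpy, scipy, OpenCV 4.12 (cv2) and the standard library are available. Lean on these libraries where they do the work, as an engineer would, in place of code of your own. Each camera call takes 0.05 s, during which the arm holds its last target. There are 200 camera calls.

## Task

The empty soap carton is stuck at the back of the open-fronted organiser bay: slide it out and push it over the counter's front edge so that it drops into the waste bin hanging below, without crushing it. Then lay the hairbrush gently flat, bristles down, in the emptied bay, lengthwise in its middle with its head to the back and its handle towards the open front. Leave the lotion bottle, the tumbler and the toothbrush cup alone, and let go of everything.

Things in the scene. Friction and masses are not known exactly. Their poses are not given: they have to be found in the camera images.
- carton_center (a point): Centre of the empty soap carton: closed plain cardboard box, 120 x 110 x 26 mm (x, y, z of this frame), about 80 g, lying flat, too wide to grip; its top is 13 mm above this point. It starts at the back of the bay, 1 to 3 mm from the back wall and about 13 mm from the side walls: no finger fits behind or beside it until it has been dragged out by its top.
- bay_center (a point): Bay centre at counter level: white plastic organiser fixed on the counter, three-sided, no floor. Inside 185 mm (x) by 136 mm (y), centred here; walls 8 mm thick, 30 mm high at the back (-x) and both sides; open at the front (+x), towards the counter's front edge. Behind the back wall a caddy 30 mm high with small toiletries reaches to x = -150 mm.
- bin_mouth (a point): Centre of the mouth of the grey open waste bin fixed below the counter's front edge: outside 190 mm (x) by 260 mm (y), 130 mm deep, walls 4 mm, axes as the world's. Its rim is 20 mm below the counter top, its near wall 4 mm beyond the front edge, which runs straight along world y, 99 mm nearer to the robot than this point (x = 0.71 m).
- brush_center (a point): Middle of the hairbrush, 17.5 mm above the counter as it lies: wooden, 165 mm long along x, bristles down (z up), 110 g. Head at x = -82.5 to -8.5 mm, 46 mm wide, top 25 mm above the counter. Handle: round bar 22 mm thick on the +x side, its axis sloping from 19 mm high at x = -12 mm to 11 mm at the end. Grip the handle across at x = +5 mm.
- brush_head (a point): Middle of the hairbrush's head, 45.5 mm from brush_center along its -x, same axes.
- lotion: White lotion bottle with a cap, 60 mm wide and 130 mm high, standing on the counter; origin at the centre of its foot. Leave it alone. It and the brush stand on opposite sides of the bay.
- tumbler: Pale open bathroom tumbler, 72 mm wide and 110 mm high; origin at the centre of its foot. Leave it alone.
- toothcup: Dark wooden cup holding two toothbrushes, 74 mm wide, 108 mm high, brushes reaching 195 mm; origin at the centre of its foot. Leave it alone.
- carton: The same carton; origin at the centre of its underside, axes as carton_center. Its top can be pressed with the fingertips and dragged: cardboard slides more easily on the counter than under a rubber fingertip. Press with about 6 to 20 N; more than 60 N from the fingers crushes it.
- brush: The same hairbrush; origin under the middle of its length, at counter level, axes as brush_center.
There are look-alikes about, which are no part of the job. What is meant by the brush is not purple, and is the larger of those in its own colour.

How it is judged:
On the way:
1. the carton lies in the waste bin (horizontal distance between carton_center and bin_mouth below 0.15 m and x of carton_center in the frame of bin_mouth between -0.095 and 0.095 m and z of carton_center in the frame of bin_mouth between -0.13 and -0.035 m), for 0.2 s.
At the end, for the whole second after the job is handed in: Carton at rest in the bin, its centre 35 mm or more below the rim. Brush at rest on the counter in the bay, flat, bristles down (0.15 rad), middle within 30 mm sideways, 20 mm (back) or 25 mm (front) of the bay's centre, lengthwise within 0.2 rad, head to the back (x of carton_center in the frame of bin_mouth between -0.095 and 0.095 m and y of carton_center in the frame of bin_mouth between -0.13 and 0.13 m and z of carton_center in the frame of bin_mouth between -0.13 and -0.035 m and linear speed of carton below 0.03 m/s and x of brush_center in the frame of bay_center between -0.02 and 0.025 m and y of brush_center in the frame of bay_center between -0.03 and 0.03 m and height (world z) of brush_center below 0.024 m and angle between brush_center's own z axis and vertical below 0.15 rad and angle between the x axis of brush_center and the x axis of bay_center, either way round below 0.2 rad and x of brush_head in the frame of bay_center below -0.02 m and linear speed of brush below 0.02 m/s); the robot touches nothing.
It fails at once if the carton is crushed: the fingers load it with more than 60 N (contact force between carton and the fingers above 60 N).
It fails at once if the brush is let go more than 50 mm above the counter (height (world z) of brush above 0.05 m and contact force between brush and the fingers below 0.05 N).
It fails at once if the lotion bottle is moved by more than 30 mm or tipped (distance of lotion from where it was at the start of the episode above 0.03 m or angle between lotion's own z axis and vertical above 0.3 rad).
It fails at once if the tumbler is moved by more than 30 mm or tipped (distance of tumbler from where it was at the start of the episode above 0.03 m or angle between tumbler's own z axis and vertical above 0.3 rad).
It fails at once if the toothbrush cup is moved by more than 30 mm or tipped (distance of toothcup from where it was at the start of the episode above 0.03 m or angle between toothcup's own z axis and vertical above 0.3 rad).
It also fails if it takes over 72 s, if anything falls off the work surface, if the arm or the gripper's body presses on something with over 40 N, if the wrist force passes 120 N, or if a joint passes its speed limit or range.

## Working session

There is one attempt and no reset: what is moved stays moved. The work goes in short steps, Python scripts to look and compute and a tool call to move; the robot and the scene stay as the last step left them, time stands still between calls to the robot, and variables do not carry over. Pictures are saved under pics/ and viewed, at most 11 in all, crops included, and the job is handed in when it is done.

Besides the shell and the picture viewer there is one more tool, called after "Call:" in YAML: its name, and indented under it one key for each argument. arm_command: Moves the arm, as the interface text tells. Its arguments: {"type":"object","properties":{"fingers":{"type":"array","items":{"type":"number"}},"travel":{"type":"array","items":{"type":"array","items":{"type":"number"}}},"dr":{"type":"array","items":{"type":"array","items":{"type":"number"}}},"squeeze":{"type":"number"}},"required":["fingers","travel","dr"]}

```bash
mkdir -p pics
python3 - <<'E'
from cell import *
import cv2,numpy as np
s=observe();print(s)
for n in("top","side"):
    c=read_camera(n);cv2.imwrite(f"pics/{n}0.png",c["color"]);np.savez(f"{n}0.npz",**c)
    print(n,c["fx"],c["R"].round(3).tolist(),c["t"])
E
```

```text
{'time': 0.0, 'qpos': array([ 1.10997318e+00,  3.42710503e-01,  1.52502244e+00,  1.34602599e-05,
        1.27536492e+00, -1.45999787e-01]), 'qvel': array([ 0.00037951, -0.00182933, -0.00148392, -0.00011823,  0.00045452,
        0.0012387 ]), 'joint_efforts': array([-1.19668050e-03, -4.31251931e+01, -2.44216561e+01,  7.17147742e-02,
        5.61194227e-02, -1.75751538e-04]), 'tool_pos': array([0.1623357 , 0.49879406, 0.18894944]), 'tool_rot': array([-3.14010533e+00, -2.31715009e-04,  2.82676519e+00]), 'contact_force': array([-0.04551431,  1.05619406, -0.04362495]), 'torque': array([ 0.0507503 , -0.01284304, -0.02081055]), 'grip_force': 0.0, 'opening': 0.0918163780832785}
top 379.82891852215556 [[-0.009, -1.0, 0.004], [-0.995, 0.008, -0.101], [0.101, -0.005, -0.995]] [0.00734603 0.60768093 1.3179066 ]
side 396.6505527442703 [[0.822, -0.569, -0.012], [-0.41, -0.578, -0.706], [0.395, 0.585, -0.708]] [-0.4768129   0.25835664  0.96927384]
```

View pics/top0.png

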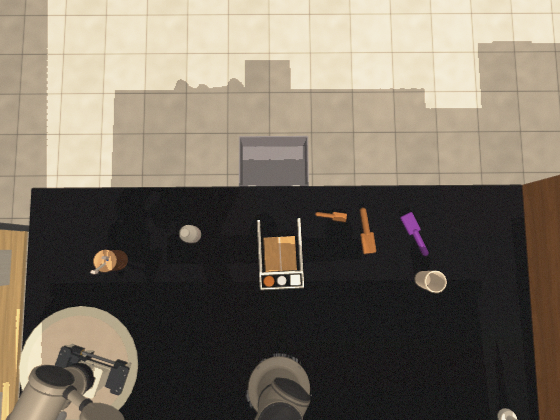

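View pics/side0.png

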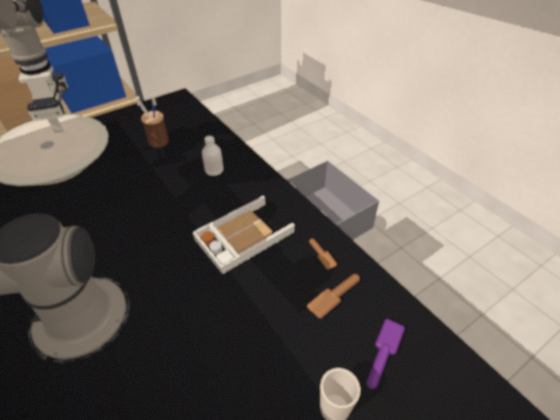

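Both views show three brushes. In the top view they are the small orange one at (331,216), the large orange one at (368,232) and the purple one at (414,233). I choose the large orange one at (368,232), head at (369,243) and handle end at (364,210). The bay is at (281,255), the carton at (281,254), the lotion bottle at (190,233), the toothcup at (108,260) and the tumbler at (431,281).

```bash
cat > h.py <<'E'
import cv2,numpy as np
def ray(c,u,v,z):
    R,t=c["R"],c["t"];o=-R.T@t
    d=R.T@np.array([(u-c["cx"])/c["fx"],(v-c["cy"])/c["fy"],1.])
    return o+d*(z-o[2])/d[2]
def pts(c,mask,z):
    v,u=np.nonzero(mask);return np.array([ray(c,a,b,z)[:2] for a,b in zip(u,v)])
def rect(c,mask,z):
    r=cv2.minAreaRect((pts(c,mask,z)*1000).astype(np.float32));return r
E
python3 - <<'E'
from h import *
c=dict(np.load("top0.npz"));im=c["color"];hsv=cv2.cvtColor(im,cv2.COLOR_BGR2HSV)
H,S,V=cv2.split(hsv)
def reg(m,u0,u1,v0,v1):
    z=np.zeros_like(m);z[v0:v1,u0:u1]=m[v0:v1,u0:u1];return z
org=((H<20)&(S>110)&(V>60)).astype(np.uint8)
b=reg(org,352,385,203,262)
print("brush",rect(c,b,.02)); p=pts(c,b,.02);print(p.mean(0))
hd=reg(b,352,385,233,262);hn=reg(b,352,385,203,228)
print("head",pts(c,hd,.025).mean(0),"handle",pts(c,hn,.015).mean(0))
k=reg(org|((H<25)&(S>70)&(V>60)).astype(np.uint8),263,299,230,274)
print("carton",rect(c,k,.026),k.sum())
w=reg(((S<50)&(V>130)).astype(np.uint8),250,310,212,295)
print("bay",rect(c,w,.03))
q=pts(c,w,.03);print(cv2.convexHull((q*1000).astype(np.float32))[:,0].round().tolist())
for n,u,v in(("lotion",190,233),("cup",108,260),("tumbler",431,281)):print(n,ray(c,u,v,.1))
zm=c["z_map"]
cr=cv2.resize(im[195:300,240:450],None,fx=3.8,fy=3.8,interpolation=cv2.INTER_CUBIC);cv2.imwrite("pics/crop.png",cr)
for u,v in((78,400),(130,330),(281,250),(400,350),(75,320)):
  d=zm[v,u];print(u,v,(c["R"].T@(np.array([(u-c["cx"])/c["fx"]*d,(v-c["cy"])/c["fy"]*d,d])-c["t"])).round(3))
E
```

```text
brush ((544.2611083984375, -317.3395080566406), (165.90817260742188, 49.666343688964844), 6.8105292320251465)
[ 0.52893875 -0.31889526]
head [ 0.49823091 -0.32142819] handle [ 0.58803728 -0.3124903 ]
carton ((463.51904296875, -8.223560333251953), (122.10259246826172, 113.53780364990234), 2.579210042953491) 1112
bay ((464.1969299316406, -9.340911865234375), (241.79200744628906, 153.92794799804688), 2.3044474124908447)
[[588.0, -75.0], [582.0, 71.0], [578.0, 71.0], [386.0, 65.0], [344.0, 61.0], [341.0, 58.0], [341.0, 54.0], [341.0, 51.0], [344.0, -19.0], [346.0, -89.0], [353.0, -89.0], [370.0, -89.0], [384.0, -89.0], [391.0, -89.0], [581.0, -82.0], [588.0, -78.0]]
lotion [0.53437926 0.29187329 0.1       ]
cup [0.44706156 0.56253572 0.1       ]
tumbler [ 0.36869512 -0.50789929  0.1       ]
78 400 [0.179 0.405 0.577]
130 330 [ 0.199  0.522 -0.004]
281 250 [ 0.475 -0.013  0.021]
400 350 [ 0.123 -0.427  0.003]
75 320 [0.249 0.677 0.074]
```

View pics/crop.png

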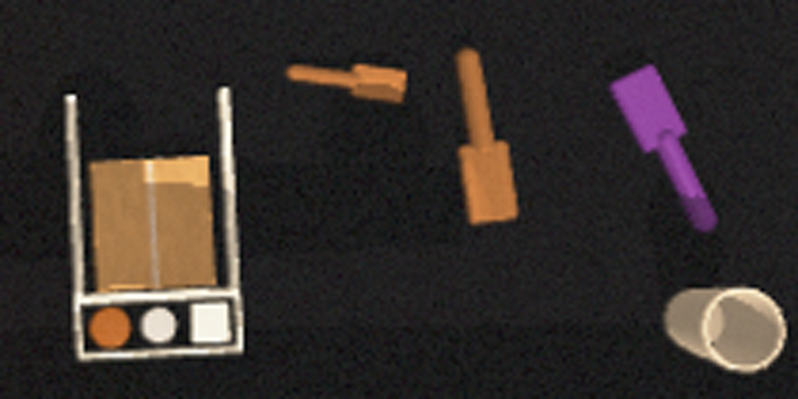

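The crop confirms the choice. The large orange brush is at crop (488,135), and its same-colour look-alike at (350,80) is clearly smaller. The bay is yawed about +2.5° with its centre near (0.493,-0.008), and the carton is at (0.463,-0.008). I'm moving above the carton now.

Call:
arm_command:
  fingers: [0,0,0,0,0,0,0,0]
  travel:
    - [-0.03,-0.024,0]
    - [-0.06,-0.048,0]
    - [-0.09,-0.072,0]
    - [-0.12,-0.096,0]
    - [-0.15,-0.12,0]
    - [-0.18,-0.144,0]
    - [-0.21,-0.168,0]
    - [-0.24,-0.192,0]
  dr:
    - [0,0,-3]
    - [0,0,-6]
    - [0,0,-9]
    - [0,0,-12]
    - [0,0,-15]
    - [0,0,-18]
    - [0,0,-20.5]
    - [0,0,-20.5]

```text
time: 0.77
tool_pos: [0.3317, 0.2406, 0.1895]
tool_rot: [3.142, -0.0, -3.096]
contact_force: [0.6, -0.9, -0.1]
opening: 0.0469
grip_force: 0.0
```

```bash
cat > go.py <<'E'
import sys,numpy as np
from cell import *
from scipy.spatial.transform import Rotation as Ro
s=observe();R=Ro.from_euler("xyz",s["tool_rot"]);p=s["tool_pos"]
t=np.array([float(a) for a in sys.argv[1:4]])
print(s["time"],p.round(4),s["tool_rot"].round(4),"F",s["contact_force"].round(1),"travel",R.inv().apply(t-p).round(4))
E
python3 go.py 0.485 -0.008 0.1
```

```text
0.7667 [0.3317 0.2406 0.1895] [ 3.1416e+00 -1.0000e-04 -3.0959e+00] F [ 0.6 -0.9 -0.1] travel [-0.1418 -0.2554  0.0895]
```

Call:
arm_command:
  fingers: [0,0,0,0,0,0,0,0]
  travel:
    - [-0.02,-0.035,0]
    - [-0.04,-0.07,0]
    - [-0.06,-0.105,0.01]
    - [-0.08,-0.14,0.03]
    - [-0.1,-0.175,0.05]
    - [-0.12,-0.21,0.07]
    - [-0.14,-0.24,0.085]
    - [-0.141,-0.255,0.09]
  dr:
    - [0,0,0]
    - [0,0,0]
    - [0,0,0]
    - [0,0,0]
    - [0,0,0]
    - [0,0,0]
    - [0,0,0]
    - [0,0,0]

```text
time: 1.43
tool_pos: [0.4847, -0.0094, 0.0974]
tool_rot: [-3.141, -0.001, -3.1]
contact_force: [-0.1, 0.2, 1.1]
opening: 0.0457
grip_force: 0.0
```

```bash
python3 go.py 0.485 -0.008 0.026
python3 - <<'E'
from h import *;from cell import *
c=read_camera("wrist");cv2.imwrite("pics/w1.png",c["color"])
E
```

```text
1.4333 [ 0.4847 -0.0094  0.0974] [-3.1414e+00 -9.0000e-04 -3.1004e+00] F [-0.1  0.2  1.1] travel [-0.0005  0.0013  0.0714]
```

View pics/w1.png

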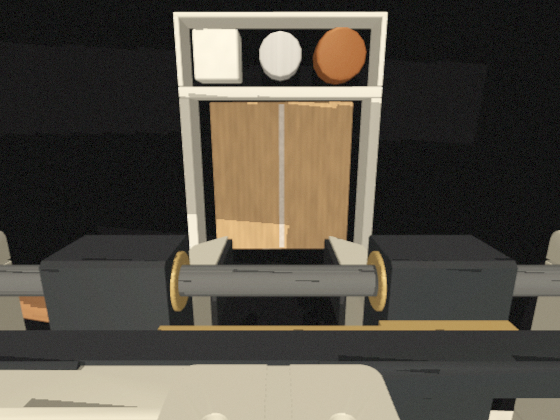

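The wrist view shows the carton at (280,175), square in the bay and centred between the fingers. I'm pressing down on it.

Call:
arm_command:
  fingers: [0,0,0,0,0]
  travel:
    - [0,0,0.025]
    - [0,0,0.045]
    - [0,0,0.06]
    - [0,0,0.066]
    - [0,0,0.066]
  dr:
    - [0,0,0]
    - [0,0,0]
    - [0,0,0]
    - [0,0,0]
    - [0,0,0]

```text
time: 1.9
tool_pos: [0.4819, -0.006, 0.0324]
tool_rot: [3.141, -0.003, -3.099]
contact_force: [-0.0, 0.6, 1.0]
opening: 0.0455
grip_force: 0.0
```

Call:
arm_command:
  fingers: [0,0,0,0]
  travel:
    - [0,0,0.002]
    - [0,0,0.004]
    - [0,0,0.005]
    - [0,0,0.005]
  dr:
    - [0,0,0]
    - [0,0,0]
    - [0,0,0]
    - [0,0,0]

```text
time: 2.23
tool_pos: [0.4834, -0.0063, 0.0291]
tool_rot: [-3.141, 0.001, -3.098]
contact_force: [0.7, 0.0, 0.5]
opening: 0.0462
grip_force: 0.0
```

Call:
arm_command:
  fingers: [0,0,0,0]
  travel:
    - [0,0,0.001]
    - [0,0,0.002]
    - [0,0,0.003]
    - [0,0,0.003]
  dr:
    - [0,0,0]
    - [0,0,0]
    - [0,0,0]
    - [0,0,0]

```text
time: 2.57
tool_pos: [0.483, -0.0063, 0.0255]
tool_rot: [3.141, -0.0, -3.099]
contact_force: [0.7, 1.1, 0.5]
opening: 0.0459
grip_force: 0.0
```

Call:
arm_command:
  fingers: [0,0,0,0]
  travel:
    - [0,0,0.001]
    - [0,0,0.002]
    - [0,0,0.002]
    - [0,0,0.002]
  dr:
    - [0,0,0]
    - [0,0,0]
    - [0,0,0]
    - [0,0,0]

```text
time: 2.9
tool_pos: [0.4831, -0.0063, 0.0235]
tool_rot: [3.141, -0.0, -3.099]
contact_force: [-0.7, -0.2, 1.1]
opening: 0.0462
grip_force: 0.0
```

Call:
arm_command:
  fingers: [0,0,0,0]
  travel:
    - [0,0,0.001]
    - [0,0,0.001]
    - [0,0,0.002]
    - [0,0,0.002]
  dr:
    - [0,0,0]
    - [0,0,0]
    - [0,0,0]
    - [0,0,0]

```text
time: 3.23
tool_pos: [0.483, -0.0063, 0.0215]
tool_rot: [3.141, -0.0, -3.099]
contact_force: [0.4, 0.3, -1.1]
opening: 0.0461
grip_force: 0.0
```

Call:
arm_command:
  fingers: [0,0,0,0]
  travel:
    - [0,0,0.001]
    - [0,0,0.002]
    - [0,0,0.003]
    - [0,0,0.003]
  dr:
    - [0,0,0]
    - [0,0,0]
    - [0,0,0]
    - [0,0,0]

```text
time: 3.57
tool_pos: [0.483, -0.0063, 0.0184]
tool_rot: [3.141, -0.0, -3.099]
contact_force: [-0.3, 0.5, 0.1]
opening: 0.0463
grip_force: 0.0
```

```bash
python3 go.py 0.485 -0.008 0.026
python3 - <<'E'
from h import *;from cell import *
c=read_camera("side");cv2.imwrite("pics/s2.png",cv2.resize(c["color"][150:300,150:340],None,fx=4,fy=4,interpolation=2))
E
```

```text
3.5667 [ 0.483  -0.0063  0.0184] [ 3.1414e+00 -4.0000e-04 -3.0986e+00] F [-0.3  0.5  0.1] travel [-0.002  -0.0018 -0.0076]
```

View pics/s2.png

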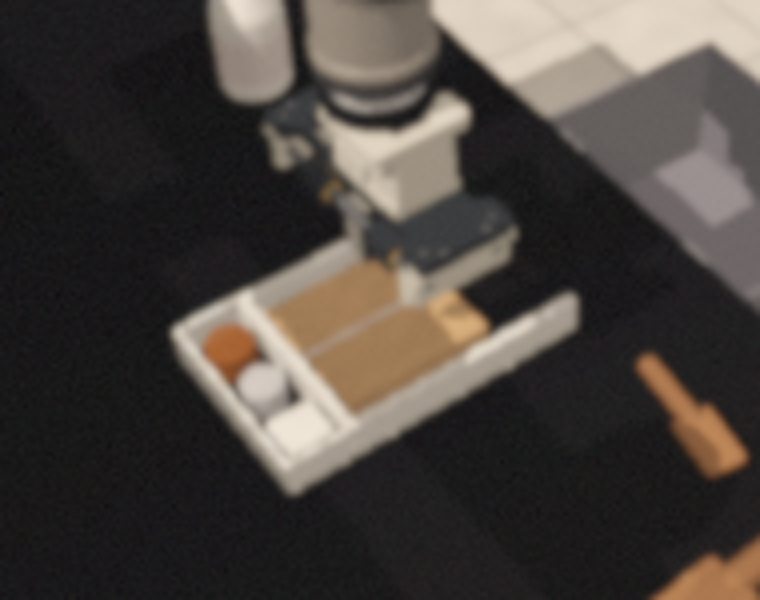

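The side view shows the fingertip at about (415,298), just at the carton's top with no load yet. I'm continuing down gently.

Call:
arm_command:
  fingers: [0,0,0,0]
  travel:
    - [0,0,0.001]
    - [0,0,0.002]
    - [0,0,0.003]
    - [0,0,0.003]
  dr:
    - [0,0,0]
    - [0,0,0]
    - [0,0,0]
    - [0,0,0]

```text
time: 3.95
tool_pos: [0.483, -0.0063, 0.0154]
tool_rot: [3.141, -0.0, -3.099]
contact_force: [-1.2, 0.1, 0.5]
opening: 0.0457
grip_force: 0.0
```

Call:
arm_command:
  fingers: [0,0,0,0]
  travel:
    - [0,0,0.001]
    - [0,0,0.002]
    - [0,0,0.002]
    - [0,0,0.002]
  dr:
    - [0,0,0]
    - [0,0,0]
    - [0,0,0]
    - [0,0,0]

```text
time: 4.28
tool_pos: [0.4831, -0.0063, 0.0135]
tool_rot: [3.141, -0.0, -3.099]
contact_force: [0.9, -0.4, 0.9]
opening: 0.046
grip_force: 0.0
```

Run:
```python
from h import *;from cell import *
print(observe()["contact_force"])
for i in (0,):
  c=read_camera("side")
  print(observe()["contact_force"])
# fingertip height: depth points near finger vs carton
im=c["color"];zm=c["z_map"]
for v in range(212,232,2):
  for u in (246,250,254):
    d=zm[v,u];P=c["R"].T@(np.array([(u-c["cx"])/c["fx"]*d,(v-c["cy"])/c["fy"]*d,d])-c["t"]);print(u,v,P.round(3),im[v,u],end=" ; ")
  print()
```

```text
[ 0.88996482 -0.4099952   0.916187  ]
[0.16845506 0.40747949 0.69761369]
246 212 [ 0.451 -0.053  0.141] [62 61 61] ; 250 212 [ 0.451 -0.074  0.158] [61 65 69] ; 254 212 [ 0.459 -0.081  0.159] [68 67 67] ; 
246 214 [ 0.447 -0.058  0.14 ] [55 59 65] ; 250 214 [ 0.448 -0.079  0.157] [70 85 99] ; 254 214 [ 0.454 -0.088  0.161] [85 84 85] ; 
246 216 [ 0.448 -0.057  0.131] [54 69 83] ; 250 216 [ 0.454 -0.066  0.135] [ 87  94 102] ; 254 216 [ 0.451 -0.092  0.159] [65 65 66] ; 
246 218 [ 0.447 -0.057  0.124] [ 67  91 115] ; 250 218 [ 0.454 -0.065  0.127] [122 138 151] ; 254 218 [ 0.448 -0.097  0.157] [83 89 95] ; 
246 220 [0.486 0.017 0.029] [ 82 118 153] ; 250 220 [ 0.472 -0.032  0.081] [148 170 187] ; 254 220 [ 0.449 -0.096  0.149] [138 154 165] ; 
246 222 [0.483 0.013 0.027] [ 88 125 162] ; 250 222 [ 0.47  -0.034  0.075] [144 167 186] ; 254 222 [ 0.449 -0.094  0.14 ] [156 173 185] ; 
246 224 [0.478 0.005 0.028] [ 87 125 160] ; 250 224 [0.489 0.001 0.025] [144 167 185] ; 254 224 [ 0.449 -0.094  0.133] [146 163 175] ; 
246 226 [0.476 0.002 0.024] [106 133 163] ; 250 226 [ 0.483 -0.008  0.027] [137 158 177] ; 254 226 [ 0.448 -0.094  0.126] [139 158 172] ; 
246 228 [ 0.471 -0.006  0.025] [116 140 166] ; 250 228 [ 0.479 -0.014  0.027] [ 99 132 166] ; 254 228 [ 0.489 -0.02   0.026] [104 134 161] ; 
246 230 [ 0.466 -0.014  0.028] [ 89 125 160] ; 250 230 [ 0.476 -0.019  0.025] [ 88 125 162] ; 254 230 [ 0.485 -0.027  0.027] [ 85 121 156] ;
```

Call:
arm_command:
  fingers: [0,0,0,0]
  travel:
    - [0,0,0.001]
    - [0,0,0.002]
    - [0,0,0.002]
    - [0,0,0.002]
  dr:
    - [0,0,0]
    - [0,0,0]
    - [0,0,0]
    - [0,0,0]

```text
time: 4.67
tool_pos: [0.4831, -0.0063, 0.0116]
tool_rot: [3.141, -0.0, -3.099]
contact_force: [-0.5, 0.4, -0.6]
opening: 0.046
grip_force: 0.0
```

Run:
```python
from h import *;from cell import *
a=read_camera("side")["color"][185:255,210:300]
b=read_camera("wrist")["color"]
a=cv2.resize(a,(540,420),interpolation=2)
cv2.imwrite("pics/sw3.png",cv2.resize(np.hstack([a,b]),(800,306)))
```

```text
(no output)
```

View pics/sw3.png

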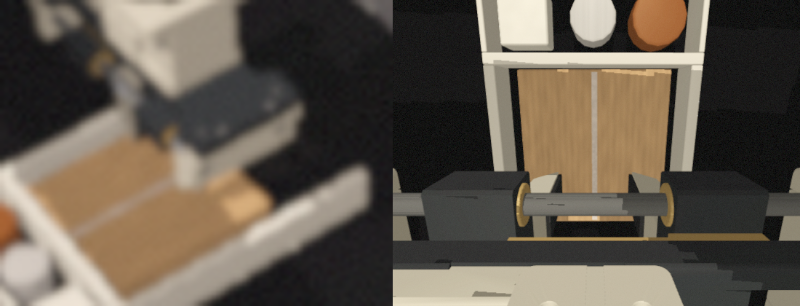

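The fingertips look right above the carton top, at wrist (213,240) and (340,240). I'm checking the tip height by projection.

Run:
```python
from h import *;from cell import *
c=read_camera("wrist");s=observe();print(s["tool_pos"],s["contact_force"],s["joint_efforts"].round(1))
pr=lambda X:(lambda q:(q[0]/q[2]*c["fx"]+c["cx"],q[1]/q[2]*c["fy"]+c["cy"]))(c["R"]@X+c["t"])
for z in (.0,.01,.02,.026,.035,.045):print(z,[np.round(pr(np.array([.4735,-.0063+d,z]))) for d in(-.023,.023)])
print("back edge",pr(np.array([.403,-.01,.026])),"front",pr(np.array([.524,-.01,.026])),"cam",-c["R"].T@c["t"])
im=c["color"];g=cv2.cvtColor(im,cv2.COLOR_BGR2HSV)
for v in range(225,310,5):print(v,[(u,int(g[v,u,1]),int(g[v,u,2])) for u in(195,205,213,221,229)])
```

```text
[ 0.48316037 -0.00633165  0.01163552] [-0.11578584  0.72726429  0.0297456 ] [  0.  -42.9 -16.4  -0.    0.1   0. ]
0.0 [array([243., 212.]), array([315., 215.])]
0.01 [array([241., 216.]), array([317., 219.])]
0.02 [array([240., 221.]), array([318., 224.])]
0.026 [array([238., 224.]), array([320., 227.])]
0.035 [array([236., 229.]), array([322., 232.])]
0.045 [array([234., 235.]), array([324., 239.])]
back edge (np.float64(278.0294140258058), np.float64(94.02087758878406)) front (np.float64(269.2547456345975), np.float64(305.1046036929975)) cam [ 0.41620819 -0.00934476  0.2065563 ]
225 [(195, 115, 167), (205, 116, 158), (213, 115, 157), (221, 113, 162), (229, 116, 158)]
230 [(195, 112, 164), (205, 115, 160), (213, 113, 158), (221, 117, 164), (229, 114, 161)]
235 [(195, 119, 161), (205, 115, 157), (213, 114, 157), (221, 115, 164), (229, 111, 163)]
240 [(195, 118, 160), (205, 117, 157), (213, 48, 185), (221, 43, 183), (229, 8, 31)]
245 [(195, 47, 190), (205, 41, 195), (213, 42, 195), (221, 40, 196), (229, 17, 45)]
250 [(195, 41, 195), (205, 42, 195), (213, 42, 196), (221, 49, 165), (229
[... 229 characters left out ...]
 (221, 23, 87), (229, 21, 86)]
270 [(195, 22, 114), (205, 25, 114), (213, 22, 115), (221, 20, 112), (229, 21, 109)]
275 [(195, 23, 120), (205, 26, 120), (213, 25, 122), (221, 25, 122), (229, 27, 124)]
280 [(195, 22, 126), (205, 25, 124), (213, 22, 125), (221, 28, 100), (229, 27, 94)]
285 [(195, 27, 125), (205, 24, 125), (213, 25, 124), (221, 25, 123), (229, 23, 122)]
290 [(195, 24, 117), (205, 26, 119), (213, 22, 117), (221, 28, 119), (229, 28, 119)]
295 [(195, 25, 91), (205, 23, 90), (213, 23, 90), (221, 21, 86), (229, 32, 89)]
300 [(195, 48, 132), (205, 49, 130), (213, 25, 51), (221, 11, 24), (229, 117, 168)]
305 [(195, 48, 132), (205, 51, 131), (213, 27, 47), (221, 26, 29), (229, 38, 20)]
```

Call:
arm_command:
  fingers: [0,0,0,0]
  travel:
    - [0,0,0.001]
    - [0,0,0.002]
    - [0,0,0.003]
    - [0,0,0.003]
  dr:
    - [0,0,0]
    - [0,0,0]
    - [0,0,0]
    - [0,0,0]

```text
time: 5.15
tool_pos: [0.4829, -0.0063, 0.0084]
tool_rot: [3.141, -0.0, -3.099]
contact_force: [1.0, 0.1, 0.1]
opening: 0.0459
grip_force: 0.0
```

Run:
```python
from h import *;from cell import *
c=read_camera("wrist");s=observe();print(s["tool_pos"],s["contact_force"])
im=c["color"];g=cv2.cvtColor(im,cv2.COLOR_BGR2HSV)
for v in (236,240,244,250,256):print(v,"".join("#" if g[v,u,2]<80 else ("w" if g[v,u,1]<70 else ".") for u in range(190,370,2)))
zm=c["z_map"]
for u,v in((205,250),(213,255),(240,200),(260,245),(229,245),(229,250)):
  d=zm[v,u];print(u,v,(c["R"].T@(np.array([(u-c["cx"])/c["fx"]*d,(v-c["cy"])/c["fy"]*d,d])-c["t"])).round(3))
```

```text
[ 0.48303859 -0.0063229   0.00846885] [ 0.31068723  0.50190524 -0.08784587]
236 ..................w.......................wwww............................................
240 ...........wwwwwwww##.....................wwww......................##wwwwwwww............
244 ....wwwwwwwwwwwwww###.....................wwww......................###wwwwwwwwwwwwww.....
250 wwwwwwwwwwwwwwwww#####....................wwww.....................#####wwwwwwwwwwwwwwwww#
256 wwwwwwwwwwwwwwww######....................wwww.....................######wwwwwwwwwwwwwwww#
205 250 [ 0.473 -0.039  0.065]
213 255 [ 0.473 -0.035  0.07 ]
240 200 [ 0.459 -0.028  0.026]
260 245 [ 0.485 -0.017  0.025]
229 245 [ 0.474 -0.03   0.054]
229 250 [ 0.476 -0.03   0.055]
```

Call:
arm_command:
  fingers: [0,0,0,0,0,0]
  travel:
    - [0,0,0.001]
    - [0,0,0.002]
    - [0,0,0.003]
    - [0,0,0.004]
    - [0,0,0.005]
    - [0,0,0.005]
  dr:
    - [0,0,0]
    - [0,0,0]
    - [0,0,0]
    - [0,0,0]
    - [0,0,0]
    - [0,0,0]

```text
time: 5.7
tool_pos: [0.483, -0.0063, 0.0034]
tool_rot: [3.141, -0.0, -3.099]
contact_force: [-0.5, 0.6, -0.5]
opening: 0.0457
grip_force: 0.0
```

Call:
arm_command:
  fingers: [0,0,1,1,1,1,1,1]
  travel:
    - [0,0,-0.03]
    - [0,0,-0.06]
    - [0,0,-0.06]
    - [0,0,-0.06]
    - [0,0,-0.06]
    - [0,0,-0.06]
    - [0,0,-0.06]
    - [0,0,-0.06]
  dr:
    - [0,0,0]
    - [0,0,0]
    - [0,0,0]
    - [0,0,0]
    - [0,0,0]
    - [0,0,0]
    - [0,0,0]
    - [0,0,0]

```text
time: 6.37
tool_pos: [0.4825, -0.0062, 0.0628]
tool_rot: [3.141, -0.002, -3.099]
contact_force: [0.1, -0.6, 0.2]
opening: 0.0105
grip_force: 0.0
```

Run:
```python
from h import *;from cell import *
c=read_camera("wrist");s=observe();print(s["tool_pos"],s["opening"])
im=c["color"];g=cv2.cvtColor(im,cv2.COLOR_BGR2HSV)
for v in range(190,300,6):print(v,"".join("#" if g[v,u,2]<80 else ("w" if g[v,u,1]<70 else ".") for u in range(190,370,3)))
zm=c["z_map"]
for u in(255,270,295,305):
 for v in range(200,270,10):
  d=zm[v,u];print(u,v,(c["R"].T@(np.array([(u-c["cx"])/c["fx"]*d,(v-c["cy"])/c["fy"]*d,d])-c["t"])).round(3),end=";")
 print()
```

```text
[ 0.48266513 -0.00627846  0.06290209] 0.006706038282295185
190 ####.........................w.........................###ww
196 ####.........................w.........................###ww
202 ####.........................w.........................###ww
208 w###.........................w.........................###ww
214 w###.........................w.........................##www
220 w###.........................w.........................##www
226 w###.........................w.........................##www
232 w###.........................w.........................##www
238 #####################wwww....w.....www.#####################
244 #####################wwww#...ww..##wwww#####################
250 #####################www##...ww..##wwww#####################
256 ###################...ww##...ww..##www..####################
262 #################w#...ww##...ww..###ww..####################
268 ###################..wwwwwwwwwwwwwwwwww..###################
274 ###################..wwwwwwwwwwwwwwwwww..###################
280 ###################..wwwwwwwwwwwwwwwwww..###################
2
[... 332 characters left out ...]
2 -0.018  0.106];255 250 [ 0.472 -0.017  0.119];255 260 [ 0.471 -0.016  0.13 ];
270 200 [ 0.47  -0.013  0.026];270 210 [ 0.478 -0.012  0.026];270 220 [ 0.485 -0.012  0.025];270 230 [ 0.493 -0.012  0.027];270 240 [ 0.501 -0.012  0.026];270 250 [ 0.508 -0.011  0.026];270 260 [ 0.516 -0.011  0.026];
295 200 [0.47  0.005 0.026];295 210 [0.477 0.006 0.026];295 220 [0.485 0.006 0.025];295 230 [0.492 0.006 0.026];295 240 [0.47  0.001 0.108];295 250 [0.471 0.001 0.118];295 260 [0.472 0.    0.126];
305 200 [0.469 0.012 0.025];305 210 [0.477 0.013 0.027];305 220 [0.484 0.013 0.026];305 230 [0.492 0.014 0.027];305 240 [ 0.447 -0.001  0.172];305 250 [ 0.45  -0.     0.171];305 260 [ 0.448 -0.001  0.183];
```

The depth readings put the real fingertips about 38–40 mm above the reported TCP height. I'll reopen to half, go down and find contact by force.

Call:
arm_command:
  fingers: [0,0,0,0,0,0]
  travel:
    - [0,0,0.02]
    - [0,0,0.04]
    - [0,0,0.055]
    - [0,0,0.06]
    - [0,0,0.062]
    - [0,0,0.062]
  dr:
    - [0,0,0]
    - [0,0,0]
    - [0,0,0]
    - [0,0,0]
    - [0,0,0]
    - [0,0,0]

```text
time: 6.92
tool_pos: [0.4831, -0.0063, 0.0015]
tool_rot: [3.141, -0.001, -3.099]
contact_force: [-0.9, 0.3, 0.1]
opening: 0.0415
grip_force: 0.0
```

Call:
arm_command:
  fingers: [0,0,0,0,0,0]
  travel:
    - [0,0,0.001]
    - [0,0,0.002]
    - [0,0,0.003]
    - [0,0,0.004]
    - [0,0,0.004]
    - [0,0,0.004]
  dr:
    - [0,0,0]
    - [0,0,0]
    - [0,0,0]
    - [0,0,0]
    - [0,0,0]
    - [0,0,0]

```text
time: 7.42
tool_pos: [0.4832, -0.0064, -0.0023]
tool_rot: [3.142, 0.0, -3.099]
contact_force: [0.2, -0.3, -0.3]
opening: 0.0461
grip_force: 0.0
```

Run:
```python
from h import *;from cell import *
c=read_camera("wrist");s=observe();print(s["tool_pos"],s["contact_force"])
zm=c["z_map"]
for u,v in((215,242),(229,242),(229,244),(330,244),(270,200)):
  d=zm[v,u];print(u,v,(c["R"].T@(np.array([(u-c["cx"])/c["fx"]*d,(v-c["cy"])/c["fy"]*d,d])-c["t"])).round(3))
c=read_camera("side")
cv2.imwrite("pics/s4.png",cv2.resize(c["color"][180:270,200:320],(800,600),interpolation=2))
```

```text
[ 0.48317755 -0.00631501 -0.0022741 ] [-0.0110592   0.14668262 -0.06354467]
215 242 [ 0.473 -0.037  0.044]
229 242 [ 0.474 -0.031  0.041]
229 244 [ 0.474 -0.03   0.043]
330 244 [0.472 0.018 0.042]
270 200 [ 0.455 -0.012  0.027]
```

View pics/s4.png

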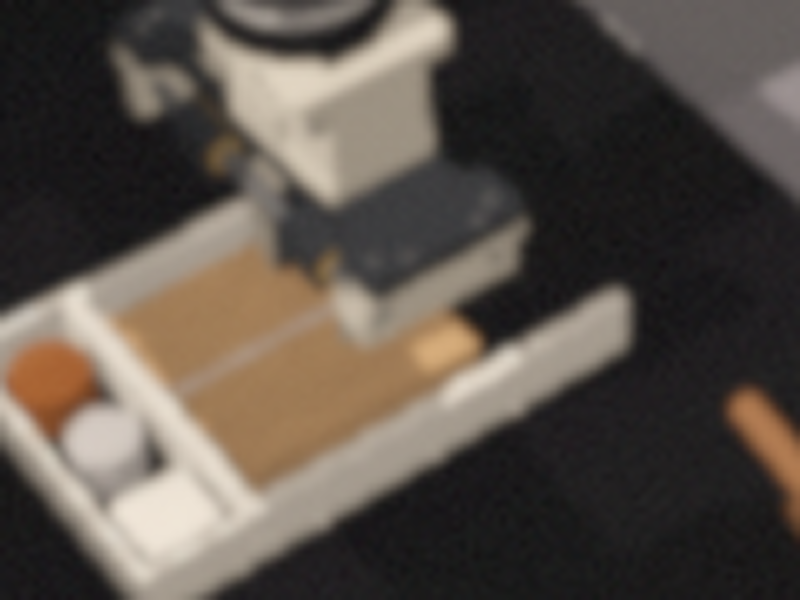

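The side view shows the white fingertip, lower end near (355,340), still a little above the carton. The depth readings put the tips at z≈0.04.

Call:
arm_command:
  fingers: [0,0,0,0,0,0,0,0]
  travel:
    - [0,0,0.001]
    - [0,0,0.002]
    - [0,0,0.003]
    - [0,0,0.004]
    - [0,0,0.005]
    - [0,0,0.006]
    - [0,0,0.006]
    - [0,0,0.006]
  dr:
    - [0,0,0]
    - [0,0,0]
    - [0,0,0]
    - [0,0,0]
    - [0,0,0]
    - [0,0,0]
    - [0,0,0]
    - [0,0,0]

```text
time: 8.18
tool_pos: [0.4831, -0.0063, -0.0085]
tool_rot: [3.141, -0.0, -3.099]
contact_force: [0.2, 0.2, -0.5]
opening: 0.0459
grip_force: 0.0
```

Call:
arm_command:
  fingers: [0,0,0,0]
  travel:
    - [0,0,0.001]
    - [0,0,0.002]
    - [0,0,0.002]
    - [0,0,0.002]
  dr:
    - [0,0,0]
    - [0,0,0]
    - [0,0,0]
    - [0,0,0]

```text
time: 8.52
tool_pos: [0.4831, -0.0063, -0.0104]
tool_rot: [3.141, -0.0, -3.099]
contact_force: [0.0, 0.1, 0.0]
opening: 0.046
grip_force: 0.0
```

Call:
arm_command:
  fingers: [0,0,0,0]
  travel:
    - [0,0,0.001]
    - [0,0,0.0015]
    - [0,0,0.0015]
    - [0,0,0.0015]
  dr:
    - [0,0,0]
    - [0,0,0]
    - [0,0,0]
    - [0,0,0]

```text
time: 8.85
tool_pos: [0.4833, -0.0064, -0.0109]
tool_rot: [-3.141, 0.001, -3.099]
contact_force: [-4.2, 1.2, 12.3]
opening: 0.0458
grip_force: 5.7
```

Contact: 12 N at TCP z = -0.011, so the true tips are about 37 mm above the reported TCP. Now dragging forward.

Call:
arm_command:
  fingers: [0,0,0,0,0]
  travel:
    - [-0.01,0,0]
    - [-0.02,0,0]
    - [-0.03,0,0]
    - [-0.04,0,0]
    - [-0.05,0,0]
  dr:
    - [0,0,0]
    - [0,0,0]
    - [0,0,0]
    - [0,0,0]
    - [0,0,0]

```text
time: 9.27
tool_pos: [0.5338, -0.0043, -0.0109]
tool_rot: [-3.141, 0.001, -3.099]
contact_force: [-2.3, 0.0, 9.0]
opening: 0.046
grip_force: 4.7
```

```bash
cat > car.py <<'E'
from h import *;from cell import *
c=read_camera("wrist");s=observe();print(s["time"],s["tool_pos"].round(4),s["contact_force"].round(1))
g=cv2.cvtColor(c["color"],cv2.COLOR_BGR2HSV);m=((g[...,0]<25)&(g[...,1]>80)&(g[...,2]>100)).astype(np.uint8)
m[232:]=0
n,l,st,_=cv2.connectedComponentsWithStats(m);k=1+np.argmax(st[1:,4]);m=(l==k)
p=pts(c,m,.026);print("carton back x",np.percentile(p[:,0],1).round(3),"y",p[:,1].min().round(3),p[:,1].max().round(3))
b=p[p[:,0]<np.percentile(p[:,0],30)]
L=[p[(abs(p[:,0]-x)<.004)] for x in(p[:,0].min()+.01,p[:,0].max()-.005)]
print([(q[:,0].mean().round(3),q[:,1].min().round(3),q[:,1].max().round(3)) for q in L if len(q)])
E
python3 car.py
```

```text
9.3167 [ 0.5362 -0.0044 -0.0108] [1.7 0.  1.5]
carton back x 0.454 y -0.063 0.049
[(np.float64(0.462), np.float64(-0.063), np.float64(0.046)), (np.float64(0.517), np.float64(-0.06), np.float64(0.049))]
```

Call:
arm_command:
  fingers: [0,0,0,0,0,0,0,0]
  travel:
    - [0,0,0.0006]
    - [-0.01,0,0.0006]
    - [-0.02,0,0.0006]
    - [-0.03,0,0.0006]
    - [-0.04,0,0.0006]
    - [-0.05,0,0.0006]
    - [-0.06,0,0.0006]
    - [-0.07,0,0.0006]
  dr:
    - [0,0,0]
    - [0,0,0]
    - [0,0,0]
    - [0,0,0]
    - [0,0,0]
    - [0,0,0]
    - [0,0,0]
    - [0,0,0]

```text
time: 9.98
tool_pos: [0.6038, -0.0013, -0.0109]
tool_rot: [-3.141, 0.001, -3.098]
contact_force: [-3.8, -0.1, 12.7]
opening: 0.046
grip_force: 6.0
```

```bash
python3 car.py
```

```text
10.0333 [ 0.606  -0.0014 -0.0108] [ 1.9  1.  10.6]
carton back x 0.523 y -0.06 0.052
[(np.float64(0.531), np.float64(-0.06), np.float64(0.049)), (np.float64(0.587), np.float64(-0.057), np.float64(0.052))]
```

Call:
arm_command:
  fingers: [0,0,0,0,0,0,0,0]
  travel:
    - [-0.01,0,0]
    - [-0.02,0,0]
    - [-0.03,0,0]
    - [-0.04,0,0]
    - [-0.05,0,0]
    - [-0.06,0,0]
    - [-0.072,0,0]
    - [-0.072,0,0]
  dr:
    - [0,0,0]
    - [0,0,0]
    - [0,0,0]
    - [0,0,0]
    - [0,0,0]
    - [0,0,0]
    - [0,0,0]
    - [0,0,0]

```text
time: 10.7
tool_pos: [0.678, 0.0018, -0.0108]
tool_rot: [-3.141, 0.005, -3.099]
contact_force: [2.3, 0.4, 8.4]
opening: 0.046
grip_force: 4.0
```

```bash
python3 car.py
```

```text
10.75 [ 0.6776  0.0018 -0.0108] [2.  0.1 7.8]
carton back x 0.597 y -0.057 0.055
[(np.float64(0.605), np.float64(-0.057), np.float64(0.053)), (np.float64(0.661), np.float64(-0.054), np.float64(0.055))]
```

Call:
arm_command:
  fingers: [0,0,0,0,0,0,0,0]
  travel:
    - [0,0,-0.02]
    - [0,0,-0.035]
    - [0.04,0,-0.035]
    - [0.08,0,-0.035]
    - [0.108,0,-0.035]
    - [0.108,0,-0.015]
    - [0.108,0,0.005]
    - [0.108,0,0.016]
  dr:
    - [0,0,0]
    - [0,0,0]
    - [0,0,0]
    - [0,0,0]
    - [0,0,0]
    - [0,0,0]
    - [0,0,0]
    - [0,0,0]

```text
time: 11.42
tool_pos: [0.5656, -0.0026, -0.0299]
tool_rot: [3.141, -0.002, -3.099]
contact_force: [-0.2, 0.1, -0.3]
opening: 0.0459
grip_force: 0.0
```

```bash
python3 go.py 0.65 0.003 -0.026
```

```text
11.4167 [ 0.5656 -0.0026 -0.0299] [ 3.1412e+00 -1.9000e-03 -3.0987e+00] F [-0.2  0.1 -0.3] travel [-0.0845  0.002  -0.004 ]
```

Call:
arm_command:
  fingers: [0,0,0,0,0,0,0,0]
  travel:
    - [-0.01,0,-0.003]
    - [-0.025,0,-0.003]
    - [-0.045,0,-0.003]
    - [-0.07,0,-0.003]
    - [-0.1,0,-0.003]
    - [-0.13,0,-0.003]
    - [-0.16,0,-0.003]
    - [-0.175,0,-0.003]
  dr:
    - [0,0,0]
    - [0,0,0]
    - [0,0,0]
    - [0,0,0]
    - [0,0,0]
    - [0,0,0]
    - [0,0,0]
    - [0,0,0]

```text
time: 12.08
tool_pos: [0.7447, 0.005, -0.0258]
tool_rot: [-3.142, 0.002, -3.098]
contact_force: [-0.9, 0.4, 0.1]
opening: 0.046
grip_force: 0.0
```

```bash
python3 go.py 0.65 0.003 -0.026;python3 - <<'E'
from h import *;from cell import *
c=read_camera("side");cv2.imwrite("pics/s5.png",cv2.resize(c["color"][120:300,200:440],(800,600),interpolation=2))
E
```

```text
12.0833 [ 0.7447  0.005  -0.0258] [-3.1415e+00  2.0000e-03 -3.0984e+00] F [-0.9  0.4  0.1] travel [ 0.0947  0.0021 -0.    ]
```

View pics/s5.png

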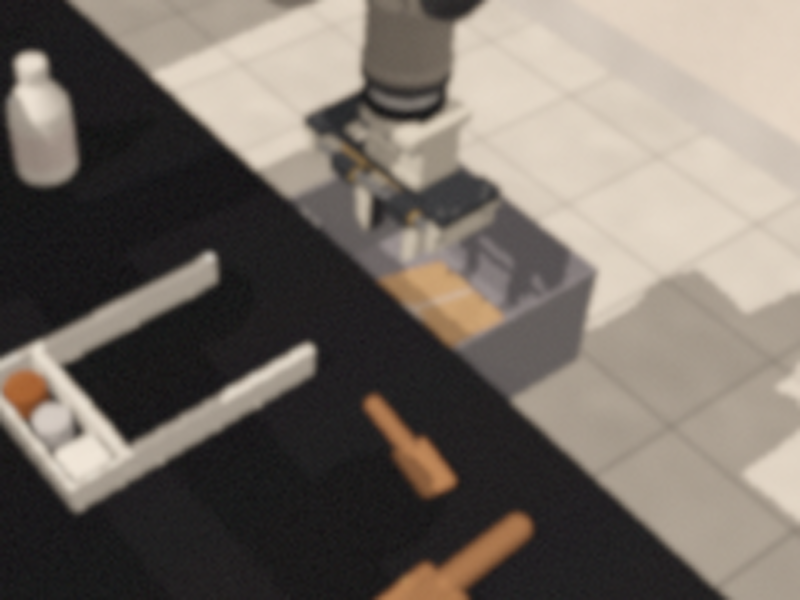

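The side view shows the carton in the bin at about (440,300). Next is the brush: lifting and moving over it.

Call:
arm_command:
  fingers: [-0.3,-0.3,-0.3,-0.3,-0.3,-0.3,-0.3,-0.3]
  travel:
    - [0,0,-0.035]
    - [0.01,0,-0.07]
    - [0.04,0,-0.1]
    - [0.07,-0.03,-0.1]
    - [0.1,-0.06,-0.1]
    - [0.13,-0.09,-0.1]
    - [0.16,-0.12,-0.1]
    - [0.19,-0.15,-0.1]
  dr:
    - [0,0,0]
    - [0,0,-1]
    - [0,0,-2]
    - [0,0,-3]
    - [0,0,-3.5]
    - [0,0,-3.5]
    - [0,0,-3.5]
    - [0,0,-3.5]

```text
time: 12.8
tool_pos: [0.559, -0.1508, 0.0744]
tool_rot: [3.141, -0.001, -3.037]
contact_force: [0.7, 0.2, -0.4]
opening: 0.0594
grip_force: 0.0
```

```bash
python3 go.py 0.549 -0.317 0.06
```

```text
12.8 [ 0.559  -0.1508  0.0744] [ 3.1413e+00 -5.0000e-04 -3.0368e+00] F [ 0.7  0.2 -0.4] travel [ 0.0274 -0.1642  0.0143]
```

Call:
arm_command:
  fingers: [-0.3,-0.3,-0.3,-0.3,-0.3,-0.3,-0.3]
  travel:
    - [0.005,-0.03,0]
    - [0.01,-0.06,0]
    - [0.015,-0.09,0]
    - [0.02,-0.12,0]
    - [0.025,-0.15,0]
    - [0.027,-0.164,0.01]
    - [0.027,-0.164,0.01]
  dr:
    - [0,0,0]
    - [0,0,0]
    - [0,0,0]
    - [0,0,0]
    - [0,0,0]
    - [0,0,0]
    - [0,0,0]

```text
time: 13.38
tool_pos: [0.5497, -0.3183, 0.0621]
tool_rot: [3.14, -0.002, -3.041]
contact_force: [-1.6, 0.1, -0.5]
opening: 0.0595
grip_force: 0.0
```

Run:
```python
from h import *;from cell import *
c=read_camera("wrist");s=observe();print(s["tool_pos"],s["tool_rot"])
cv2.imwrite("pics/w6.png",c["color"])
g=cv2.cvtColor(c["color"],cv2.COLOR_BGR2HSV);m=((g[...,0]<20)&(g[...,1]>110)&(g[...,2]>50)).astype(np.uint8)
m[232:]=0
n,l,st,_=cv2.connectedComponentsWithStats(m);k=1+np.argmax(st[1:,4])
print(st[1:].tolist());r=rect(c,l==k,.025);print("head rect",r)
p=pts(c,l==k,.025);print(p.min(0),p.max(0))
for a in np.arange(p[:,0].min(),p[:,0].max(),.015):
  q=p[abs(p[:,0]-a)<.003]
  if len(q):print(a.round(3),q[:,1].min().round(3),q[:,1].max().round(3))
```

```text
[ 0.54999979 -0.31609032  0.06249067] [ 3.13883989e+00 -2.41646391e-03 -3.03989586e+00]
[[245, 89, 69, 143, 8182]]
head rect ((511.79852294921875, -321.0872802734375), (98.04585266113281, 45.75493240356445), 6.683157920837402)
[ 0.4611358  -0.34849146] [ 0.56140572 -0.29650668]
0.461 -0.332 -0.305
0.476 -0.348 -0.303
0.491 -0.346 -0.3
0.506 -0.345 -0.299
0.521 -0.343 -0.297
0.536 -0.341 -0.3
0.551 -0.327 -0.306
```

View pics/w6.png

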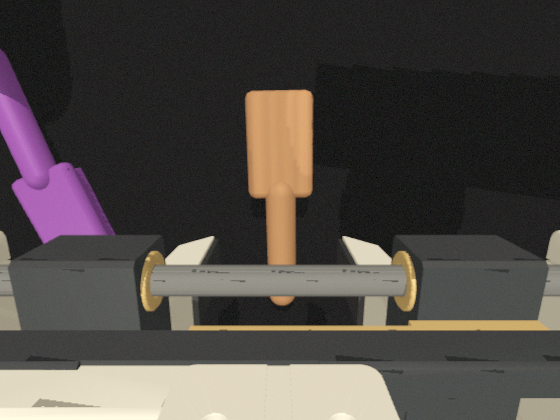

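The wrist view shows the brush head at (280,145) and the handle running down to (283,300), centred between the fingers at (195,260) and (360,260). I'm descending to grip it.

Call:
arm_command:
  fingers: [-0.3,-0.3,-0.3,-0.3,-0.3,-0.3,-0.3]
  travel:
    - [0,0,0.02]
    - [0,0,0.04]
    - [0,0,0.06]
    - [0,0,0.075]
    - [0,0,0.088]
    - [0,0,0.094]
    - [0,0,0.094]
  dr:
    - [0,0,0]
    - [0,0,0]
    - [0,0,0]
    - [0,0,0]
    - [0,0,0]
    - [0,0,0]
    - [0,0,0]

```text
time: 14.02
tool_pos: [0.5509, -0.3143, -0.031]
tool_rot: [3.139, -0.002, -3.036]
contact_force: [-0.7, 0.2, 0.0]
opening: 0.0594
grip_force: 0.0
```

Call:
arm_command:
  fingers: [1,1,1,1,1,1,1,1]
  travel:
    - [0,0,0]
    - [0,0,0]
    - [0,0,0]
    - [0,0,0]
    - [0,0,0]
    - [0,0,0]
    - [0,0,0]
    - [0,0,0]
  dr:
    - [0,0,0]
    - [0,0,0]
    - [0,0,0]
    - [0,0,0]
    - [0,0,0]
    - [0,0,0]
    - [0,0,0]
    - [0,0,0]
  squeeze: 25

```text
time: 14.68
tool_pos: [0.5516, -0.3162, -0.0292]
tool_rot: [-3.141, 0.0, -3.038]
contact_force: [-0.7, 0.7, 2.5]
opening: 0.0213
grip_force: 25.0
```

Call:
arm_command:
  fingers: [1,1,1,1,1,1]
  travel:
    - [0,0,-0.01]
    - [0,0,-0.025]
    - [0,0,-0.045]
    - [0,0,-0.065]
    - [0,0,-0.08]
    - [0,0,-0.08]
  dr:
    - [0,0,0]
    - [0,0,0]
    - [0,0,0]
    - [0,0,1]
    - [0,0,2]
    - [0,0,3.4]

```text
time: 15.18
tool_pos: [0.5534, -0.3174, 0.0546]
tool_rot: [-3.138, 0.005, -3.098]
contact_force: [0.6, -0.3, -1.0]
opening: 0.0208
grip_force: 25.0
```

```bash
python3 go.py 0.4995 -0.0075 0.05
```

```text
15.1833 [ 0.5534 -0.3174  0.0546] [-3.1375  0.0051 -3.098 ] F [ 0.6 -0.3 -1. ] travel [0.0403 0.312  0.0031]
```

Call:
arm_command:
  fingers: [1,1,1,1,1,1,1,1]
  travel:
    - [0,0.015,0]
    - [0.005,0.04,0]
    - [0.01,0.07,0]
    - [0.015,0.1,0]
    - [0.02,0.13,0]
    - [0.025,0.16,0]
    - [0.03,0.19,0]
    - [0.035,0.22,0]
  dr:
    - [0,0,0]
    - [0,0,0]
    - [0,0,0]
    - [0,0,0]
    - [0,0,0]
    - [0,0,0]
    - [0,0,0]
    - [0,0,0]

```text
time: 15.85
tool_pos: [0.5056, -0.0963, 0.0498]
tool_rot: [3.141, -0.001, -3.098]
contact_force: [1.6, 0.1, -0.3]
opening: 0.0211
grip_force: 25.0
```

```bash
python3 go.py 0.4995 -0.0075 0.05
```

```text
15.85 [ 0.5056 -0.0963  0.0498] [ 3.1410e+00 -1.1000e-03 -3.0978e+00] F [ 1.6  0.1 -0.3] travel [ 0.0022  0.089  -0.0001]
```

Call:
arm_command:
  fingers: [1,1,1,1,1,1,1]
  travel:
    - [0.001,0.025,0]
    - [0.001,0.05,0]
    - [0.002,0.07,0]
    - [0.002,0.083,0]
    - [0.002,0.089,0]
    - [0.002,0.089,0]
    - [0.002,0.089,0]
  dr:
    - [0,0,0]
    - [0,0,0]
    - [0,0,0]
    - [0,0,0]
    - [0,0,0]
    - [0,0,0]
    - [0,0,0]

```text
time: 16.43
tool_pos: [0.5007, -0.0093, 0.0502]
tool_rot: [-3.141, -0.0, -3.097]
contact_force: [0.5, 1.6, -1.1]
opening: 0.021
grip_force: 25.0
```

```bash
python3 go.py 0.4995 -0.0075 -0.029
cat > bay.py <<'E'
from h import *;from cell import *
c=read_camera("wrist");g=cv2.cvtColor(c["color"],cv2.COLOR_BGR2HSV)
cv2.imwrite("pics/w7.png",c["color"])
w=((g[...,1]<70)&(g[...,2]>120)).astype(np.uint8);w[232:]=0
m=((g[...,0]<20)&(g[...,1]>110)&(g[...,2]>50)).astype(np.uint8);m[232:]=0
p=pts(c,w,.03);
def wall(x):
  q=p[abs(p[:,0]-x)<.003][:,1];return (q[q>0.0].round(3).min(),q.max().round(3),q[q<0].max().round(3),q.min().round(3)) if len(q) else None
for x in(.42,.44,.46,.48):print(x,wall(x))
q=p[abs(p[:,1]+.035)<.01];print("white x near y=-.035",np.unique(q[:,0].round(3)))
n,l,st,_=cv2.connectedComponentsWithStats(m);k=max(range(1,n),key=lambda i:st[i,4] if st[i,1]+st[i,3]>200 else 0)
import sys
print("head",rect(c,l==k,float(sys.argv[1])))
E
python3 bay.py 0.107
```

```text
16.4333 [ 0.5007 -0.0093  0.0502] [-3.1415e+00 -3.0000e-04 -3.0966e+00] F [ 0.5  1.6 -1.1] travel [0.0011 0.0019 0.0792]
0.42 (np.float64(0.049), np.float64(0.065), np.float64(-0.071), np.float64(-0.087))
0.44 (np.float64(0.05), np.float64(0.066), np.float64(-0.071), np.float64(-0.086))
0.46 (np.float64(0.05), np.float64(0.067), np.float64(-0.07), np.float64(-0.085))
0.48 (np.float64(0.051), np.float64(0.067), np.float64(-0.069), np.float64(-0.084))
white x near y=-.035 [0.367 0.368 0.369 0.37  0.371 0.372 0.373 0.374 0.375 0.376 0.377 0.378
 0.379 0.38  0.381 0.382 0.383 0.384 0.385 0.386 0.387 0.388 0.389 0.39
 0.391 0.392 0.393 0.394 0.395 0.396 0.397 0.398 0.399 0.4   0.401 0.402
 0.403]
head ((446.6802673339844, -12.487545013427734), (67.4480209350586, 43.94577407836914), 3.1292881965637207)
```

View pics/w7.png

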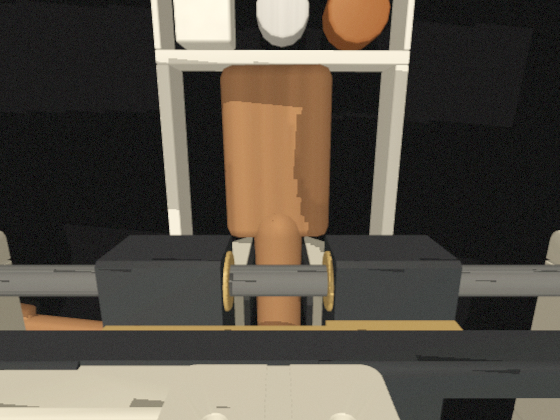

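The wrist view shows the brush head at (275,150), centred between the bay walls at (175,150) and (388,150), with its back end just inside the back wall at row 58. I'm lowering it.

Call:
arm_command:
  fingers: [1,1,1,1,1,1,1,1]
  travel:
    - [0,0.001,0.015]
    - [0,0.001,0.03]
    - [0,0.001,0.045]
    - [0,0.001,0.058]
    - [0,0.001,0.068]
    - [0,0.001,0.075]
    - [0,0.001,0.078]
    - [0,0.001,0.079]
  dr:
    - [0,0,0]
    - [0,0,0]
    - [0,0,0]
    - [0,0,0]
    - [0,0,0]
    - [0,0,0]
    - [0,0,0]
    - [0,0,0]

```text
time: 17.15
tool_pos: [0.5006, -0.0084, -0.0288]
tool_rot: [3.141, -0.0, -3.097]
contact_force: [0.2, -0.2, -0.4]
opening: 0.0216
grip_force: 25.0
```

Call:
arm_command:
  fingers: [1,1,1]
  travel:
    - [0,0,0.0005]
    - [0,0,0.0005]
    - [0,0,0.0005]
  dr:
    - [0,0,0]
    - [0,0,0]
    - [0,0,0]

```text
time: 17.4
tool_pos: [0.5012, -0.0081, -0.0284]
tool_rot: [-3.141, 0.001, -3.097]
contact_force: [-0.6, -0.3, -1.6]
opening: 0.0213
grip_force: 25.0
```

Call:
arm_command:
  fingers: [0.3,0.1,0,0,0,0,0]
  travel:
    - [0,0,0.0005]
    - [0,0,0.0005]
    - [0,0,0.0005]
    - [0,0,0.0005]
    - [0,0,0.0005]
    - [0,0,0.0005]
    - [0,0,0.0005]
  dr:
    - [0,0,0]
    - [0,0,0]
    - [0,0,0]
    - [0,0,0]
    - [0,0,0]
    - [0,0,0]
    - [0,0,0]

```text
time: 17.98
tool_pos: [0.5007, -0.008, -0.0294]
tool_rot: [3.142, 0.0, -3.097]
contact_force: [0.2, 0.3, 0.9]
opening: 0.0458
grip_force: 0.0
```

Call:
arm_command:
  fingers: [0,0,0,0,0,0,0,0]
  travel:
    - [0,0,-0.01]
    - [0,0,-0.03]
    - [0,0,-0.06]
    - [0,0,-0.09]
    - [0,0,-0.12]
    - [0.03,0,-0.14]
    - [0.06,0,-0.15]
    - [0.09,0,-0.15]
  dr:
    - [0,0,0]
    - [0,0,0]
    - [0,0,0]
    - [0,0,0]
    - [0,0,0]
    - [0,0,0]
    - [0,0,0]
    - [0,0,0]

```text
time: 18.65
tool_pos: [0.4112, -0.0123, 0.1233]
tool_rot: [-3.14, 0.005, -3.096]
contact_force: [0.5, 0.8, -0.1]
opening: 0.0461
grip_force: 0.0
```

Run:
```python
from h import *;from cell import *
print(observe()["time"],observe()["opening"],observe()["contact_force"])
a=read_camera("side");im=a["color"]
cv2.imwrite("pics/s8.png",cv2.resize(im[120:300,180:420],(800,600),interpolation=2))
t=read_camera("top");g=cv2.cvtColor(t["color"],cv2.COLOR_BGR2HSV)
m=((g[...,0]<25)&(g[...,1]>70)&(g[...,2]>50)).astype(np.uint8);z=m.copy()*0;z[125:186,235:312]=m[125:186,235:312]
zm=t["z_map"]
print("carton px",z.sum())
v,u=np.nonzero(z)
if len(u):
  d=zm[v,u];X=(np.stack([(u-t["cx"])/t["fx"]*d,(v-t["cy"])/t["fy"]*d,d],1)-t["t"])@t["R"]
  X=X[d>0];print(np.median(X,0).round(3),X.min(0).round(3),X.max(0).round(3))
```

```text
18.65 0.046059233176067776 [ 0.52459809  0.83335031 -0.1004528 ]
carton px 845
[ 0.802  0.005 -0.121] [ 0.742 -0.052 -0.151] [ 0.867  0.058 -0.11 ]
```

View pics/s8.png

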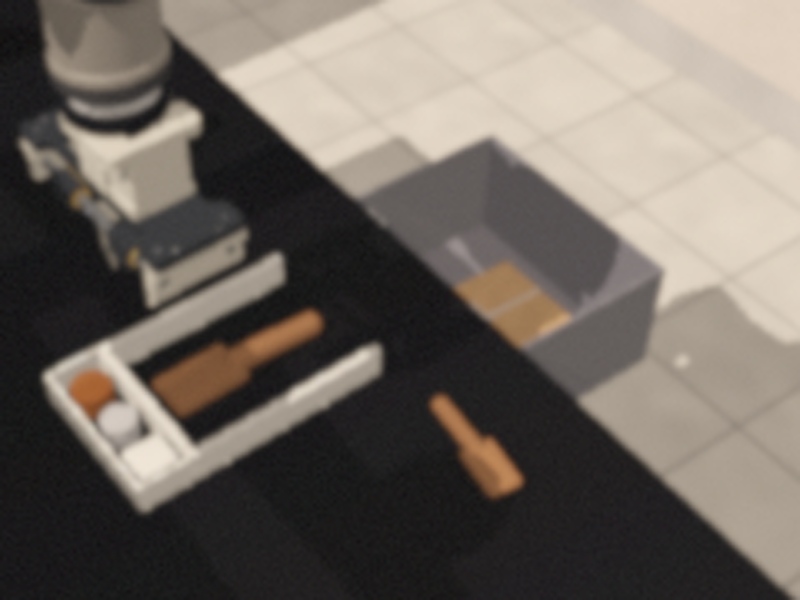

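The side view shows the brush flat in the bay at about (240,360), head to the back. The carton lies flat in the bin at (515,300) and the arm is clear, so I'm handing in.

```bash
python3 -c "
from cell import *
print(hand_in())"
```

```text
the job is handed in; nothing more can be done
None
```

I handed the job in at about 18.7 s of the 72 s allowed: the carton lies flat in the bin, the brush lies flat in the middle of the bay with its head to the back, and the arm touches nothing; the hand-in returned no verdict.

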